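Load the tube mixer and hold its guarded run lever

ROBOT

A 7-joint arm with a two-finger parallel gripper is mounted at the origin on the work surface. World frame = base frame: x ahead of the robot, y to its left, z up, the work surface at z = 0. Lengths are in m, angles in rad, forces in N, time in s.
With the tool pointing down it reaches from about 0.35 to 0.9 m from the base axis. Payload 8.1 kg.
Tool frame: the origin (TCP) lies on the centre line of the jaws, within the pads' length; the fingertips stand 17 mm ahead of it and the grasp point (between the pads) lies 2 mm behind it; z points along the fingers, y is the direction in which the jaws open and shut (so a half turn about z gives the same grasp; the last joint's range is limited). The gripper opens to 85 mm and grips with 20 to 120 N. Pads are 22 mm wide; open, the fingers measure 114 mm over their backs; the gripper's body (76 mm by 85 mm) begins 54 mm behind the grasp point. The pads swing forward as they close: fully open they stand 13 mm farther back than shut.
Start: joints at [-1.225, 0.434, 0.025, 1.573, -0.012, 1.134, -0.075], TCP at [0.271, 0.563, 0.248] pointing down, gripper open.
Joint ranges: [-2.62, 2.62], [-0.44, 2.09], [-1.27, 1.32], [0.08, 2.57], [-1.32, 4.46], [0.12, 2], [-2.74, 2.74]. Speed limits (rad/s): [2.22, 2.22, 3.01, 3.01, 3.14, 3.14, 3.14].

INTERFACE

Orientations are given as a rotation vector (axis times angle).
In Python, from bench import status, snapshot, calibration, ctrl, silhouettes, spot_point gives the robot as it stands.
- The arm moves only by the tool play_rows, never from a script. Its argument "rows" is one flat list of numbers, 7 for each row, row after row: the shift along the tool's x, y, z in mm, then the turn, a rotation vector about the tool's x, y, z in degrees, then the finger opening in mm, from 0 to 85.4. In form: [tx, ty, tz, ax, ay, az, fingers, tx, ty, tz, ax, ay, az, fingers, ...]. A call has 1 to 5 rows; each row shifts and turns the commanded pose from where the row before left it, along the tool's axes as they then stand; what a row does not reach is not made up. A row lasts 1/8 s, in which the tool goes at most 62.5 mm and 10.7 degrees, less where a joint would pass 70% of its speed; a pose out of reach is approached as far as the arm can. A call is refused whole if a number of a shift passes 62.5 or a number of a turn 10.7, either way. A call with a gripper value outside its range is refused whole. The fingers move at their own pace and stop on an object; the grip force is fixed at half the most. Time passes only in rows, so rows that do not move let the fingers close. It gives the time, the measured TCP pose, the force and the opening at its end, in the units of the state.
- status.get_state(): the state, without advancing time (a new reading comes with each control period).
- snapshot(name): name is "scene" or "top" or "wrist"; returns the picture (384x512x3 uint8, blue, green, red); there is no depth.
- calibration(name): a dict with "vfov" (degrees; the focal length in pixels is half the picture's height over the tangent of half this angle, whatever the lens; pixels are square), "cx", "cy" (the principal point, pixels), "world_to_cam" (4x4, takes a point from world to camera coordinates); the wrist camera has in their place "mount" (4x4, takes a point from camera to tool coordinates, whose origin is the TCP and whose axes are the flange's). Camera axes: x right, y down, z forward; pixel columns grow to the right and rows downward; lengths in m; the calibration is good to about 2 mm. A picture is of the moment at which its call begins: read the wrist's pose just before it. calibration takes no time and is no camera call.
- ctrl.job_done(): hands the job in, once; it reports no verdict.
Trained networks look in the newest picture that a camera, given by its name, has taken for a name from the list of things; names that differ only in an ending like _2 or _b are one class to them, and where a whole thing is asked for, a point or a joint stands for the part that bears it (a point fixed in the world has none). Each returns a list of dicts, best first, with "conf" (0 to 1); they miss things now and then, are a little off and sometimes report something else, mostly with a low value. They report only what shows in the picture. A call takes as long as a camera call.
- silhouettes(camera, name): "pixels" (384x512 bool, what is visible of it) and "extent" ([left, top, right, bottom] in pixels, round what is visible of it).
- spot_point(camera, name): "point" ([row, column] in pixels: a listed point, or the origin of a listed thing).
The state is a dict: "t": time; "joint_pos": joint angles; "joint_velocities": joint speeds; "joint_torque": joint torques, N m; "position": TCP position; "eef_rot": TCP orientation; "wrist_force": force on the tool from outside, world axes, zero at the start; "torque": the same for the moment, N m; "opening": finger opening in m.
Only numpy, scipy, OpenCV 4.12 (cv2) and the standard library are available. Lean on these libraries where they do the work, as an engineer would, in place of code of your own. Each camera call takes 0.05 s, during which the arm holds its last target. There are 200 camera calls.

TASK

Load the tube mixer: put the long tube into the deep narrow well and the two short tubes into the shallow tray on its deck, and let go of them. Then flip the safety catch all the way over, out of the way of the run lever, and after that pull the run lever fully towards the front of the mixer and finish while still holding it there, because it springs back when released. Leave the bottle, the beaker and the stapler alone.

Things in the scene. Friction and masses are not known exactly. Their poses are not given: they have to be found in the camera images.
- mixer: The tube mixer: a low white housing 240 (x) by 500 (y) by 60 mm high, fixed to the bench. Origin at the centre of its underside. Its front is its own -x side (faces the robot at yaw 0); its yaw differs from run to run by up to 0.12 rad. The top is flat at 60 mm above the bench: the steel deck with well and tray is its -y half, the lever and the catch stand on its +y half.
- well_in (a point): Centre of the inner floor of the deep narrow well: a square white plastic box fixed on the deck, 52 by 52 mm outside, 64 mm high, 4 mm walls and floor (44 by 44 mm inside, open top). Its rim is 60 mm above this point and 124 mm above the bench. Axes parallel to the mixer's. Well and tray trade places from run to run.
- tray_in (a point): Centre of the inner floor of the shallow tray: a white plastic box fixed on the deck, 70 (x) by 90 (y) mm outside, 23 mm high, 3 mm walls and floor (64 by 84 mm inside, open top). Its rim is 20 mm above this point and 83 mm above the bench. Axes parallel to the mixer's.
- long_mid (a point): Centre, half-way up, of the long tube: clear round tube with a grey cap, 100 mm tall, 17 mm in diameter, the cap 20 mm in diameter over the top 18 mm. Stands upright on the bench on its flat foot. About 22 g.
- short1_mid (a point): Centre, half-way up, of one short tube: the same look as the long one, 48 mm tall, 15 mm in diameter, the cap 18 mm in diameter over the top 18 mm. Stands upright on the bench. About 12 g.
- short2_mid (a point): Centre, half-way up, of the other short tube, identical to the first.
- catch_tab (a point): Point to take hold of on the thumb tab of the safety catch, 68 mm from its hinge. The tab is a steel bar 14 mm (along the mixer's x) by 12 mm thick and 85 mm long from the hinge; at the start it stands up, leaning about 25 degrees from vertical towards the lever (to the mixer's -y). This point moves with the catch.
- catch_pivot (a point): A point on the hinge line of the catch, 70 mm above the bench, 110 mm to the mixer's +y side of the lever's stem. The hinge line is parallel to the mixer's x axis. A thin steel bar from the hinge lies level across the front of the lever's stem, 12 to 26 mm above the hinge, and truly blocks the lever; flipping the tab away from the lever (up and over to the mixer's +y) swings the bar up and clear.
- catch (a joint): Angle of the safety catch in rad: 0 to 0.1 at the start (guarding), 1.35 fully flipped, at its stop (tab leaning about 52 degrees from vertical to the mixer's +y). Light friction holds it wherever it is left; about 1.5 to 3 N at the tab moves it.
- lever_grip (a point): Point to take hold of on the run lever. The lever is an L: a 12 mm steel stem rises 110 mm from its hinge; from its top the black grip, a round bar 18 mm in diameter, sticks out level to the mixer's -y. The point is on the grip's axis, 34 mm beside the stem, 22 mm from the free end, and moves with it. At rest the stem leans 0.35 rad from vertical to the mixer's +x.
- lever_pivot (a point): A point on the hinge line of the lever, 70 mm above the bench, in the middle plane of the stem. The hinge line is parallel to the mixer's y axis; pulling swings the grip in an arc of radius 110 mm in the mixer's x-z plane towards its -x (front).
- lever (a joint): Angle of the run lever in rad: 0 at rest (leaning back), 0.75 fully pulled, at its stop (leaning 0.40 rad to the front). A spring returns it; the pull at the hand grip grows from about 3.5 N to about 9 N.

How it is judged:
On the way, in this order (a step that is already met when the one before it is completed fails the run):
1. the long tube is in the well and both short tubes are in the tray, let go and at rest, while the catch still guards the lever (x of long_mid in the frame of well_in between -0.022 and 0.022 m and y of long_mid in the frame of well_in between -0.022 and 0.022 m and z of long_mid in the frame of well_in between 0.02 and 0.06 m and contact force between the fingers and long below 0.1 N and x of short1_mid in the frame of tray_in between -0.032 and 0.032 m and y of short1_mid in the frame of tray_in between -0.042 and 0.042 m and z of short1_mid in the frame of tray_in between 0 and 0.03 m and contact force between the fingers and short1 below 0.1 N and x of short2_mid in the frame of tray_in between -0.032 and 0.032 m and y of short2_mid in the frame of tray_in between -0.042 and 0.042 m and z of short2_mid in the frame of tray_in between 0 and 0.03 m and contact force between the fingers and short2 below 0.1 N and linear speed of each of long, short1, short2 below 0.02 m/s and value of joint catch below 0.4 rad), for 0.2 s.
2. the catch is flipped over (above 1.0 rad) while the lever is still at rest (value of joint catch above 1 rad and value of joint lever below 0.2 rad), for 0.1 s.
3. the lever is pulled (above 0.6 rad) and held by the fingers (value of joint catch above 1 rad and value of joint lever above 0.6 rad and contact force between the fingers and lever above 1.5 N), for 0.3 s.
At the end, for the whole second after the job is handed in: The lever is pulled beyond 0.6 of its 0.75 rad and held there with the fingers pressing on it by more than 1.5 N, the catch is flipped beyond 1.0 of its 1.35 rad, the long tube is inside the well and both short tubes are inside the tray (below or about the rim, at rest, not touched by the fingers) (all of step 3 and x of long_mid in the frame of well_in between -0.022 and 0.022 m and y of long_mid in the frame of well_in between -0.022 and 0.022 m and z of long_mid in the frame of well_in between 0.02 and 0.06 m and contact force between the fingers and long below 0.1 N and x of short1_mid in the frame of tray_in between -0.032 and 0.032 m and y of short1_mid in the frame of tray_in between -0.042 and 0.042 m and z of short1_mid in the frame of tray_in between 0 and 0.03 m and contact force between the fingers and short1 below 0.1 N and x of short2_mid in the frame of tray_in between -0.032 and 0.032 m and y of short2_mid in the frame of tray_in between -0.042 and 0.042 m and z of short2_mid in the frame of tray_in between 0 and 0.03 m and contact force between the fingers and short2 below 0.1 N and linear speed of each of long, short1, short2 below 0.02 m/s); the arm keeps its last pose, push and grip.
It fails at once if the bottle, beaker or stapler is moved more than 30 mm (distance of any of wash, beaker, stapler from where it was at the start of the episode above 0.03 m).
It also fails if it takes over 72 s, if anything falls off the work surface, if the arm or the gripper's body presses on something with over 40 N, if the wrist force passes 120 N, or if a joint passes its speed limit or range.

## Working session

There is one attempt and no reset: what is moved stays moved. The work goes in short steps, Python scripts to look and compute and a tool call to move; the robot and the scene stay as the last step left them, time stands still between calls to the robot, and variables do not carry over. Pictures are saved under pics/ and viewed, about 8 in all and at most 12, crops included, and the job is handed in when it is done.

Besides the shell and the picture viewer there is one more tool, called after "Emit:" by a JSON object that holds its "method" and its "body", one argument or row to a line. play_rows: Moves the arm, as the interface text tells. Its arguments: {"type":"object","properties":{"rows":{"type":"array"}},"required":["rows"]}

```bash
ls; mkdir -p pics; cat > h.py <<'E'
import numpy as np, cv2
from scipy.spatial.transform import Rotation as R
from bench import status, snapshot, calibration, ctrl, silhouettes, spot_point
def cam(name):
    c=calibration(name); f=192/np.tan(np.radians(c["vfov"])/2)
    if "world_to_cam" in c: T=np.linalg.inv(np.array(c["world_to_cam"]))
    else:
        s=status.get_state(); W=np.eye(4); W[:3,:3]=R.from_rotvec(s["eef_rot"]).as_matrix(); W[:3,3]=s["position"]
        T=W@np.array(c["mount"])
    return f,c["cx"],c["cy"],T
def ray(C,rc):
    f,cx,cy,T=C; d=T[:3,:3]@np.array([(rc[1]-cx)/f,(rc[0]-cy)/f,1]); return T[:3,3],d/np.linalg.norm(d)
def tri(rays):
    A=0;b=0
    for o,d in rays:
        P=np.eye(3)-np.outer(d,d); A=A+P; b=b+P@o
    x=np.linalg.solve(A,b); return x,[np.linalg.norm((np.eye(3)-np.outer(d,d))@(x-o)) for o,d in rays]
def atz(C,rc,z):
    o,d=ray(C,rc); return o+d*(z-o[2])/d[2]
def proj(C,p):
    f,cx,cy,T=C; q=np.linalg.inv(T)@np.append(p,1); return np.array([cy+f*q[1]/q[2],cx+f*q[0]/q[2]])
def tool(dp):
    s=status.get_state(); return R.from_rotvec(s["eef_rot"]).inv().apply(dp)*1000
E
python3 - <<'E'
from h import *
np.set_printoptions(precision=3,suppress=True)
s=status.get_state(); print(s["t"],s["position"],R.from_rotvec(s["eef_rot"]).as_matrix())
for n in("scene","top"):
    cv2.imwrite(f"pics/{n}0.png",snapshot(n))
    print(n,cam(n)[3].tolist())
    for k in("mixer","well_in","tray_in","long_mid","short1_mid","catch_tab","catch_pivot","lever_grip","lever_pivot"):
        print(k,[(np.round(d["point"]).tolist(),round(d["conf"],2)) for d in spot_point(n,k)][:4])
print(status.get_state()["t"],calibration("wrist"))
a=np.hstack([cv2.imread("pics/scene0.png"),cv2.imread("pics/top0.png")]);cv2.imwrite("pics/a.png",cv2.resize(a,(800,300),interpolation=cv2.INTER_AREA))
E
```

```text
pics
0.0 [0.271 0.563 0.248] [[-0.901  0.434 -0.001]
 [ 0.434  0.901 -0.001]
 [-0.    -0.002 -1.   ]]
scene [[0.8346626125277725, 0.4195362247845424, -0.35683004265595036, 0.8926648903673539], [0.550761269340713, -0.6351007762954617, 0.5415801216284695, -0.5614345726810853], [0.0005894425500244001, -0.6485648464436192, -0.7611591768579321, 0.8506231606996084], [0.0, 0.0, 0.0, 1.0]]
mixer [([188.0, 282.0], 0.73), ([275.0, 167.0], 0.33)]
well_in [([208.0, 233.0], 0.78)]
tray_in [([188.0, 271.0], 0.87)]
long_mid [([331.0, 176.0], 0.84)]
short1_mid [([279.0, 167.0], 0.65)]
catch_tab [([116.0, 317.0], 0.58)]
catch_pivot [([129.0, 317.0], 0.71)]
lever_grip [([133.0, 308.0], 0.55)]
lever_pivot [([152.0, 298.0], 0.67), ([127.0, 319.0], 0.48)]
top [[0.009166145629692073, -0.9839409892551263, 0.1782585522154234, 0.3614017002892007], [-0.9999119773285085, -0.010729029905969408, -0.007805479630954511, -0.033718340868029585], [0.00959267268740622, -0.17817131525843424, -0.9839527239912454, 1.0987134484082304], [0.0, 0.0, 0.0, 1.0]]
mixer [([192.0, 200.0], 0.65)]
well_in [([203.0, 254.0], 0.71)]
tray_in [([187.0, 216.0], 0.63)]
long_mid [([178.0, 364.0], 0.68)]
short1_mid [([211.0, 332.0], 0.53)]
catch_tab [([180.0, 126.0], 0.73), ([177.0, 364.0], 0.44)]
catch_pivot [([181.0, 130.0], 0.73)]
lever_grip [([167.0, 169.0], 0.7)]
lever_pivot [([186.0, 165.0], 0.8)]
1.0 {'vfov': 59.81081953002492, 'cx': 254.95870184809223, 'cy': 187.37835144386972, 'mount': array([[-0.   , -0.956, -0.295,  0.075],
       [ 1.   , -0.   , -0.001, -0.001],
       [ 0.   , -0.295,  0.956, -0.126],
       [ 0.   ,  0.   ,  0.   ,  1.   ]])}
```

View pics/a.png

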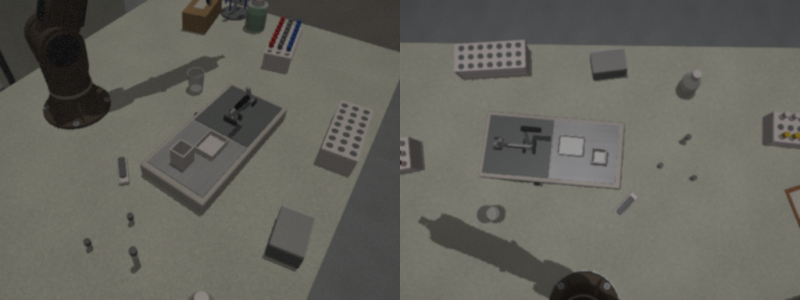

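The picture shows the mixer with its deck on the -y side: the tray is in the middle and the well at the end. The three tubes are to the right of the mixer in the top view, at about (177,366), (211,332) and (228,375) in full-size row, col. I'll triangulate these next.

```bash
cat > a.py <<'E'
from h import *
np.set_printoptions(precision=3,suppress=True)
S,Tp=cam("scene"),cam("top")
pts={}
for n in("scene","top"):
    snapshot(n)
    for k in("long_mid","short1_mid","wash","beaker","stapler","well_in","tray_in","mixer"):
        for d in silhouettes(n,k)[:4]:
            print(n,k,np.round(d["extent"]).tolist(),round(d["conf"],2),int(d["pixels"].sum()))
for k,a,b in (("well",(208,233),(203,254)),("tray",(188,271),(187,216)),("long",(331,176),(178,364)),("tab",(116,317),(180,126)),("cpiv",(129,317),(181,130)),("grip",(133,308),(167,169)),("lpiv",(152,298),(186,165)),("mixer",(188,282),(192,200))):
    print(k,*tri([ray(S,a),ray(Tp,b)]))
for rc in((211,332),(228,375)): print("short",atz(Tp,rc,.024))
for rc in((279,167),(311,113)): print("short sc",atz(S,rc,.024))
E
python3 a.py
```

```text
scene long_mid [165.0, 313.0, 180.0, 342.0] 0.86 272
scene short1_mid [162.0, 269.0, 169.0, 289.0] 0.52 129Traceback (most recent call last):
  File "a.py", line 8, in <module>
    for d in silhouettes(n,k)[:4]:
             ~~~~~~~~~~~^^^^^
ValueError: it knows: catch, catch_pivot, catch_tab, lever, lever_grip, lever_pivot, long_mid, mixer, short1_mid, short2_mid, tray_in, well_in
```

```bash
sed -i 's/"wash","beaker","stapler",//' a.py; python3 a.py
```

```text
scene long_mid [166.0, 316.0, 179.0, 343.0] 0.5 274
scene short1_mid [164.0, 271.0, 168.0, 288.0] 0.49 84
scene well_in [217.0, 177.0, 249.0, 220.0] 0.76 955
scene tray_in [250.0, 163.0, 290.0, 202.0] 0.94 1055
scene mixer [180.0, 110.0, 366.0, 271.0] 0.6 13559
top long_mid [156.0, 158.0, 180.0, 192.0] 0.71 266
top long_mid [358.0, 171.0, 374.0, 183.0] 0.43 120
top short1_mid [329.0, 208.0, 336.0, 214.0] 0.52 25
top well_in [243.0, 190.0, 264.0, 213.0] 0.79 452
top well_in [98.0, 142.0, 290.0, 239.0] 0.31 14129
top tray_in [197.0, 174.0, 236.0, 202.0] 0.69 883
top mixer [102.0, 143.0, 287.0, 241.0] 0.78 14253
top mixer [241.0, 186.0, 264.0, 209.0] 0.39 442
well [ 0.51  -0.046  0.057] [np.float64(0.0007853704626651977), np.float64(0.0007853704626651809)]
tray [0.553 0.059 0.057] [np.float64(0.00044910660338917576), np.float64(0.00044910660338936186)]
long [ 0.587 -0.354  0.049] [np.float64(0.002630536217631441), np.float64(0.0026305362176312986)]
tab [0.554 0.284 0.131] [np.float64(0.0015522917817833658), np.float64(0.0015522917817832557)]
cpiv [0.56  0.287 0.088] [np.float64(0.002376991085286315), np.float64(0.002376991085286261)]
grip [0.583 0.169 0.17 ] [np.float64(0.0007244224003292116), np.float64(0.0007244224003291588)]
lpiv [0.552 0.198 0.069] [np.float64(0.0010633945095906067), np.float64(0.001063394509590658)]
mixer [0.551 0.113 0.004] [np.float64(0.004232198463323566), np.float64(0.004232198463323588)]
short [ 0.494 -0.268  0.024]
short [ 0.447 -0.389  0.024]
short sc [ 0.488 -0.265  0.024]
short sc [ 0.444 -0.384  0.024]
```

Emit:
{"method": "play_rows", "body": {
  "rows": [0,0,-20,0,0,10,85,0,0,-20,0,0,10,85,0,0,-20,0,0,10,85,0,0,0,0,0,10,85,0,0,0,0,0,10,85]
}}

```text
t: 2.38
position: [0.2712, 0.5632, 0.3087]
eef_rot: [-1.935, -2.475, -0.001]
wrist_force: [0.5, 0.8, -0.3]
opening: 0.0853
```

Emit:
{"method": "play_rows", "body": {
  "rows": [0,0,0,0,0,10,85,0,0,0,0,0,8,85,0,0,0,0,0,0,85]
}}

```text
t: 2.75
position: [0.271, 0.5631, 0.3083]
eef_rot: [2.291, 2.149, -0.0]
wrist_force: [-0.1, 0.3, 1.0]
opening: 0.0848
```

```bash
python3 - <<'E'
from h import *
s=status.get_state();p=np.array(s["position"]);print(s["t"],p,R.from_rotvec(s["eef_rot"]).as_matrix().round(3),np.round(s["joint_pos"],2))
print(tool(np.array([.50,-.33,.29])-p))
f=silhouettes
m=None
snapshot("top")
d=silhouettes("top","mixer")[0]; c,_=cv2.findContours(d["pixels"].astype(np.uint8),0,2); c=max(c,key=cv2.contourArea)
C=cam("top"); w=np.array([atz(C,(q[0][1],q[0][0]),.06)[:2] for q in cv2.convexHull(c)],np.float32)
print(cv2.minAreaRect(w))
E
```

```text
2.75 [0.27104041 0.56314469 0.30827218] [[ 0.064  0.998  0.   ]
 [ 0.998 -0.064 -0.   ]
 [-0.     0.    -1.   ]] [-1.4   0.4   0.29  1.5  -0.11  1.26 -1.17]
[-876.71622134  285.47017836   18.41884296]
((0.5373616218566895, 0.1182478666305542), (0.500942051410675, 0.25280407071113586), 85.75396728515625)
```

Emit:
{"method": "play_rows", "body": {
  "rows": [-55,18,0,0,0,0,85,-55,18,0,0,0,0,85,-55,18,0,0,0,0,85,-55,18,0,0,0,0,85,-55,18,0,0,0,0,85]
}}

```text
t: 3.48
position: [0.3436, 0.2809, 0.3086]
eef_rot: [-2.289, -2.151, -0.001]
wrist_force: [0.4, -0.0, 0.2]
opening: 0.085
```

Emit:
{"method": "play_rows", "body": {
  "rows": [-55,18,0,0,0,0,85,-55,18,0,0,0,0,85,-55,18,0,0,0,0,85,-55,18,0,0,0,0,85,-55,18,0,0,0,0,85]
}}

```text
t: 4.1
position: [0.4154, 0.0007, 0.3087]
eef_rot: [2.289, 2.152, 0.002]
wrist_force: [0.4, -0.4, -0.5]
opening: 0.0851
```

Emit:
{"method": "play_rows", "body": {
  "rows": [-55,18,0,0,0,0,85,-55,18,0,0,0,0,85,-55,18,0,0,0,0,85,-55,18,0,0,0,0,85,-55,18,0,0,0,0,85]
}}

```text
t: 4.72
position: [0.4878, -0.2793, 0.3082]
eef_rot: [2.288, 2.153, 0.001]
wrist_force: [0.8, 1.7, 0.8]
opening: 0.0849
```

Emit:
{"method": "play_rows", "body": {
  "rows": [-52,15,0,0,0,0,85,0,0,0,0,0,0,85,0,0,0,0,0,0,85]
}}

```text
t: 5.1
position: [0.4985, -0.3304, 0.308]
eef_rot: [-2.291, -2.149, -0.0]
wrist_force: [-0.1, -0.1, 0.1]
opening: 0.0849
```

```bash
cat > b.py <<'E'
from h import *
import sys
np.set_printoptions(precision=4,suppress=True)
s=status.get_state();p=np.array(s["position"]);print(s["t"],p,np.round(s["joint_pos"],2))
C=cam("wrist");cv2.imwrite("pics/%s.png"%sys.argv[1],snapshot("wrist"))
for k,z in(("long_mid",.05),("short1_mid",.024)):
    for d in spot_point("wrist",k)[:3]: print(k,np.round(d["point"]),round(d["conf"],2),atz(C,d["point"],z))
    for d in silhouettes("wrist",k)[:3]: print(k,"sil",np.round(d["extent"]),round(d["conf"],2),d["pixels"].sum())
for q in((.587,-.354,.05),(.492,-.266,.024),(.446,-.386,.024)): print(proj(C,q))
E
python3 b.py w1
```

```text
5.1 [ 0.4985 -0.3304  0.308 ] [-0.11  0.44  0.91  1.6  -0.36  1.28  0.79]
long_mid [170. 327.] 0.84 [ 0.5824 -0.3583  0.05  ]
long_mid sil [317. 156. 348. 187.] 0.6 586
short1_mid [ 98. 247.] 0.77 [ 0.4929 -0.2707  0.024 ]
short1_mid sil [240.  90. 256. 107.] 0.52 197
[166.3815 331.2309]
[ 93.8712 246.0689]
[192.6364 217.1958]
```

View pics/w1.png

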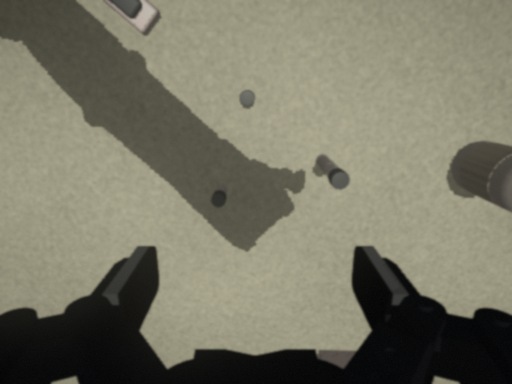

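```bash
python3 - <<'E'
from h import *
np.set_printoptions(precision=4,suppress=True)
C=cam("wrist");p=np.array(status.get_state()["position"])
Tp=cam("top");S=cam("scene")
print("long cap",atz(C,(179,340),.1),"mid",atz(C,(170,327),.05), "s1",atz(C,(98.5,247.5),.036),"s2",atz(C,(198.5,218.5),.036))
print("tri s1",tri([ray(C,(98,247)),ray(Tp,(211,332)),ray(S,(279,167))]))
print("tri s2",tri([ray(C,(198.5,218.5)),ray(Tp,(228,375)),ray(S,(311,113))]))
print("tri long",tri([ray(C,(170,327)),ray(Tp,(178,364)),ray(S,(330,173))]))
for q in((.4925,-.2705,.036),(.446,-.388,.036),(.583,-.357,.09)): print(tool(np.array(q)-p))
E
```

```text
long cap [ 0.5863 -0.3541  0.1   ] mid [ 0.5832 -0.3568  0.05  ] s1 [ 0.4945 -0.2697  0.036 ] s2 [ 0.4496 -0.389   0.036 ]
tri s1 (array([ 0.493 , -0.2681,  0.0321]), [np.float64(0.001394883477595525), np.float64(0.0014544617428735676), np.float64(0.0009862545025106373)])
tri s2 (array([ 0.4481, -0.3871,  0.0333]), [np.float64(0.0029122680093500116), np.float64(0.002386018585561782), np.float64(0.0013589106798585718)])
tri long (array([ 0.5838, -0.3552,  0.0527]), [np.float64(0.0014627814214063012), np.float64(0.0008451652554055834), np.float64(0.0006511462429752688)])
[ 57.8401 -10.5111 272.576 ]
[-62.3254 -49.6103 272.4557]
[-22.8188  85.2301 218.5736]
```

Emit:
{"method": "play_rows", "body": {
  "rows": [-10,44,40,0,0,0,85,-10,44,40,0,0,0,85,0,0,50,0,0,0,60,0,0,50,0,0,0,60,0,0,40,0,0,0,60]
}}

```text
t: 5.98
position: [0.5854, -0.3546, 0.0863]
eef_rot: [-2.289, -2.15, -0.0]
wrist_force: [0.7, 0.1, 0.8]
opening: 0.06
```

Emit:
{"method": "play_rows", "body": {
  "rows": [0,0,0,0,0,0,60,0,0,0,0,0,0,5,0,0,0,0,0,0,5,0,0,0,0,0,0,5,0,0,0,0,0,0,5]
}}

```text
t: 6.6
position: [0.5862, -0.3571, 0.0907]
eef_rot: [2.29, 2.146, 0.002]
wrist_force: [-0.9, 0.5, 5.9]
opening: 0.0181
```

Emit:
{"method": "play_rows", "body": {
  "rows": [0,0,-40,0,0,0,5,0,0,-60,0,0,0,5,0,0,-60,0,0,0,5]
}}

```text
t: 6.98
position: [0.5851, -0.3563, 0.2513]
eef_rot: [2.292, 2.147, 0.001]
wrist_force: [1.3, -0.8, -0.3]
opening: 0.0183
```

```bash
python3 b.py w2
```

```text
6.975 [ 0.5851 -0.3563  0.2513] [-0.01  0.64  0.84  1.45 -0.48  1.27  0.81]
long_mid [230. 255.] 0.59 [ 0.5808 -0.4309  0.05  ]
long_mid sil [231. 186. 280. 300.] 0.65 3898
short1_mid [ 82. 160.] 0.61 [ 0.4945 -0.2734  0.024 ]
short1_mid sil [142.  67. 173.  89.] 0.57 456
[159.6412 256.5236]
[ 74.174  155.9871]
[191.0103 131.3389]
```

View pics/w2.png

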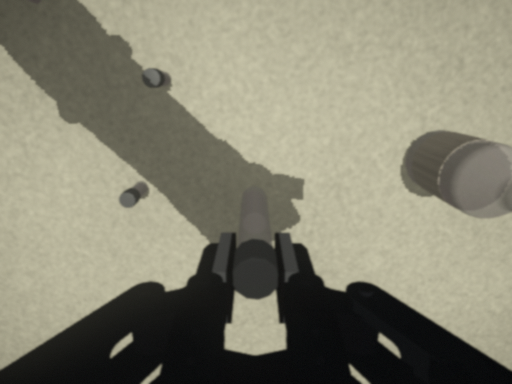

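Picture shows the long tube held upright between the fingers (cap at row 270, col 256, foot at row 190); the short tubes still stand at (78,153) and (195,133). Next I move towards the well and measure it on the way.

Emit:
{"method": "play_rows", "body": {
  "rows": [53,-22,-10,0,0,0,5,53,-22,0,0,0,0,5,53,-22,0,0,0,0,5,53,-22,0,0,0,0,5,0,0,0,0,0,0,5]
}}

```text
t: 7.85
position: [0.5099, -0.1325, 0.2565]
eef_rot: [-2.279, -2.154, 0.0]
wrist_force: [-0.2, -0.3, 0.0]
opening: 0.0182
```

```bash
cat > c.py <<'E'
from h import *
import sys
np.set_printoptions(precision=4,suppress=True)
s=status.get_state();p=np.array(s["position"]);print(s["t"],p,np.round(s["joint_pos"],2))
C=cam("wrist");cv2.imwrite("pics/%s.png"%sys.argv[1],snapshot("wrist"))
for k,z,zr in(("well_in",.064,.124),("tray_in",.063,.083)):
    for d in spot_point("wrist",k)[:2]: print(k,np.round(d["point"]),round(d["conf"],2),atz(C,d["point"],z))
    for d in silhouettes("wrist",k)[:2]: print(k,"sil",np.round(d["extent"]),round(d["conf"],2),d["pixels"].sum())
for q in((.51,-.046,.064),(.553,.059,.063)): print(proj(C,q))
E
python3 c.py w3
```

```text
7.85 [ 0.5099 -0.1325  0.2565] [-0.55  0.36  0.95  1.85 -0.33  1.11  0.46]
well_in [ 70. 253.] 0.96 [ 0.512 -0.045  0.064]
well_in sil [215.  27. 288. 105.] 0.86 5313
tray_in sil [254.   2. 338.   7.] 0.8 385
[ 71.1555 250.5017]
[-68.8801 295.6327]
```

View pics/w3.png

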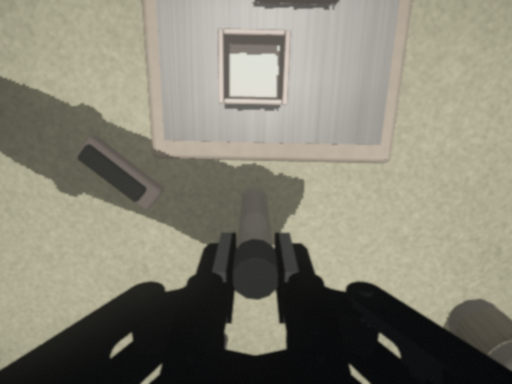

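Picture shows the well's rim at cols 219–291, rows 28–106, agreeing with the two-camera estimate to about 2 mm. I go over it and lower.

Emit:
{"method": "play_rows", "body": {
  "rows": [29,-1,0,0,0,0,5,29,-1,0,0,0,0,5,29,-1,0,0,0,0,5,0,0,0,0,0,0,5,0,0,0,0,0,0,5]
}}

```text
t: 8.72
position: [0.5139, -0.0536, 0.2583]
eef_rot: [2.294, 2.145, -0.001]
wrist_force: [-0.9, -0.6, 0.1]
opening: 0.0181
```

Emit:
{"method": "play_rows", "body": {
  "rows": [0,0,25,0,0,0,5,0,0,25,0,0,0,5,0,0,25,0,0,0,5,0,0,20,0,0,0,5,0,0,0,0,0,0,5]
}}

```text
t: 9.35
position: [0.5129, -0.0536, 0.1624]
eef_rot: [-2.295, -2.144, 0.004]
wrist_force: [-0.0, 0.0, 0.0]
opening: 0.0181
```

Emit:
{"method": "play_rows", "body": {
  "rows": [6,-1,4,0,0,0,5,0,0,0,0,0,0,5,0,0,0,0,0,0,45,0,0,0,0,0,0,45,0,0,0,0,0,0,45]
}}

```text
t: 9.98
position: [0.5133, -0.0459, 0.1595]
eef_rot: [2.292, 2.148, 0.0]
wrist_force: [0.5, 0.1, 0.4]
opening: 0.0452
```

Emit:
{"method": "play_rows", "body": {
  "rows": [0,0,-40,0,0,0,45,0,0,-50,0,0,0,45,0,0,-30,0,0,0,45,0,0,0,0,0,0,45]
}}

```text
t: 10.48
position: [0.5144, -0.0462, 0.2814]
eef_rot: [2.291, 2.147, 0.006]
wrist_force: [0.0, 0.5, -0.4]
opening: 0.0451
```

```bash
sed -i 's/("well_in",.064,.124)/("long_mid",.114,0),("well_in",.064,.124)/' c.py; python3 c.py w4
python3 -c "
from h import *
a=cv2.imread('pics/w4.png');b=snapshot('scene')[120:240,180:360];b=cv2.resize(b,(288,192));cv2.imwrite('pics/w4b.png',np.hstack([a,cv2.copyMakeBorder(b,0,192,0,0,0)]))
p=np.array(status.get_state()['position'])
for q in((.494,-.269,.036),(.449,-.388,.036)): print(tool(np.array(q)-p))"
```

```text
10.475 [ 0.5144 -0.0462  0.2814] [-0.76  0.3   0.98  1.84 -0.28  1.14  0.25]
long_mid [170. 249.] 0.96 [ 0.5099 -0.0451  0.114 ]
long_mid sil [236. 151. 264. 197.] 0.56 877
well_in [157. 250.] 0.81 [ 0.5106 -0.0443  0.064 ]
well_in sil [222. 132. 284. 202.] 0.64 3050
tray_in [ 59. 287.] 0.56 [0.5522 0.0498 0.063 ]
tray_in sil [252.   0. 335. 106.] 0.64 8266
[158.9897 249.9387]
[ 48.373 287.17 ]
[-223.72200171   -3.96242786  242.74007728]
[-345.40145353  -41.11213669  242.84076011]
```

View pics/w4b.png

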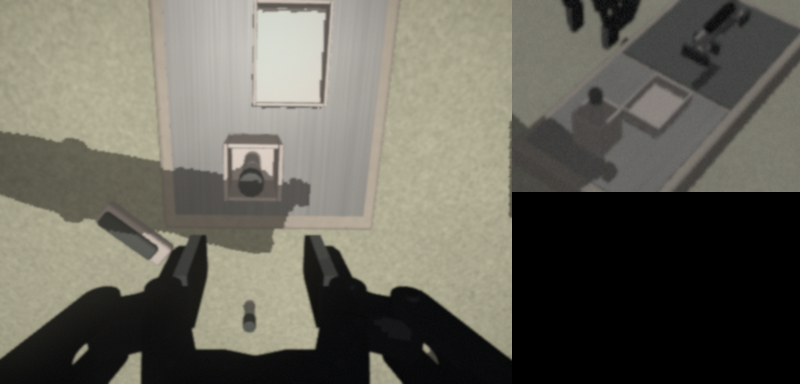

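Emit:
{"method": "play_rows", "body": {
  "rows": [-45,-1,0,0,0,0,60,-45,-1,0,0,0,0,60,-45,-1,0,0,0,0,60,-45,-1,0,0,0,0,60,-44,0,0,0,0,0,60]
}}

```text
t: 11.5
position: [0.4944, -0.2705, 0.2789]
eef_rot: [-2.292, -2.148, 0.0]
wrist_force: [0.7, -0.0, -0.1]
opening: 0.0603
```

Emit:
{"method": "play_rows", "body": {
  "rows": [0,0,50,0,0,0,60,0,0,50,0,0,0,60,0,0,50,0,0,0,60,0,0,0,0,0,0,60]
}}

```text
t: 12.0
position: [0.4924, -0.2679, 0.1263]
eef_rot: [-2.288, -2.143, 0.005]
wrist_force: [-0.6, -1.0, 1.1]
opening: 0.0601
```

```bash
python3 b.py w5; python3 -c "
from h import *
p=np.array(status.get_state()['position'])
print(tool(np.array((.494,-.2695,.038))-p))"
```

```text
12.0 [ 0.4924 -0.2679  0.1263] [-0.15  0.58  0.82  1.91 -0.54  0.89  0.87]
short1_mid [196. 259.] 0.64 [ 0.4942 -0.27    0.024 ]
short1_mid sil [246. 179. 270. 221.] 0.64 898
[310.9834 396.4778]
[190.4423 255.346 ]
[332.3243 209.2191]
[ 0.35295234 -2.12559852 93.34180532]
```

Emit:
{"method": "play_rows", "body": {
  "rows": [-1,0,40,0,0,0,60,0,0,30,0,0,0,60,0,0,16,0,0,0,60,0,0,0,0,0,0,60,0,0,0,0,0,0,5]
}}

```text
t: 12.88
position: [0.4954, -0.2707, 0.0446]
eef_rot: [2.291, 2.147, 0.001]
wrist_force: [0.3, -0.2, -0.5]
opening: 0.043
```

Emit:
{"method": "play_rows", "body": {
  "rows": [0,0,0,0,0,0,5,0,0,0,0,0,0,5,0,0,0,0,0,0,5]
}}

```text
t: 13.25
position: [0.4952, -0.2705, 0.0442]
eef_rot: [2.291, 2.147, 0.001]
wrist_force: [-1.1, 1.1, 7.6]
opening: 0.0158
```

Emit:
{"method": "play_rows", "body": {
  "rows": [0,0,-60,0,0,0,5,0,0,-60,0,0,0,5,0,0,-60,0,0,0,5,0,0,-55,0,0,0,5,0,0,0,0,0,0,5]
}}

```text
t: 13.88
position: [0.4961, -0.2718, 0.2827]
eef_rot: [2.288, 2.143, 0.006]
wrist_force: [0.2, -0.5, -1.3]
opening: 0.0155
```

```bash
python3 b.py w6;python3 - <<'E'
from h import *
a=cv2.imread("pics/w4.png")
# tray centre from rim in w4 picture taken at the pose below
c=calibration("wrist");T=np.eye(4);T[:3,:3]=R.from_rotvec([2.291,2.147,.003]).as_matrix();T[:3,3]=[.5144,-.0462,.2814]
C=(192/np.tan(np.radians(c["vfov"])/2),c["cx"],c["cy"],T@np.array(c["mount"]))
for rc in((3,256),(5,332),(105,325),(103,254)): print(atz(C,rc,.083))
p=np.array(status.get_state()['position'])
for q in((.553,.075,.25),(.551,.035,.25)): print(tool(np.array(q)-p))
E
```

```text
13.875 [ 0.4961 -0.2718  0.2827] [-0.27  0.41  0.97  1.73 -0.36  1.19  0.73]
long_mid sil [148.   0. 397.  19.] 0.17 4502
short1_mid [247. 255.] 0.81 [ 0.4901 -0.3958  0.024 ]
short1_mid sil [237. 214. 274. 286.] 0.56 2274
[219.6142 336.337 ]
[146.0282 249.5049]
[242.0689 219.9773]
[0.52502206 0.09526605 0.083     ]
[0.5908963  0.08944854 0.083     ]
[0.58451461 0.00509418 0.083     ]
[0.51772325 0.01130956 0.083     ]
[347.60538006  36.54691019  27.22679265]
[307.55991621  37.14644539  27.18961256]
```

Emit:
{"method": "play_rows", "body": {
  "rows": [49,5.4,0,0,0,0,5,49,5.4,0,0,0,0,5,49,5.4,0,0,0,0,5,49,5.4,0,0,0,0,5,49,5.4,0,0,0,0,5]
}}

```text
t: 14.75
position: [0.537, -0.0257, 0.2773]
eef_rot: [-2.292, -2.147, 0.002]
wrist_force: [-0.2, -0.2, -0.3]
opening: 0.0155
```

Emit:
{"method": "play_rows", "body": {
  "rows": [49,5.4,0,0,0,0,5,49,5.4,0,0,0,0,5,0,0,0,0,0,0,5,0,0,0,0,0,0,5]
}}

```text
t: 15.25
position: [0.5541, 0.0691, 0.2774]
eef_rot: [-2.292, -2.148, 0.003]
wrist_force: [-0.4, -1.5, 0.4]
opening: 0.0156
```

```bash
cat > d.py <<'E'
from h import *
import sys
S=[status.get_state() for _ in range(1)]
s=S[0];print(s["t"],np.round(s["position"],4),np.round(s["joint_pos"],2))
print(tool(np.array(eval(sys.argv[1]))-s["position"]).round(1))
E
python3 d.py .5545,.073,.11; python3 c.py w7
```

```text
15.25 [0.5541 0.0691 0.2774] [-0.9   0.41  0.96  1.75 -0.36  1.18  0.1 ]
[  4.2   0.4 167.4]
15.25 [0.5541 0.0691 0.2774] [-0.9   0.41  0.96  1.75 -0.36  1.18  0.1 ]
well_in sil [192. 237. 247. 314.] 0.62 730
well_in sil [116.   0. 370. 314.] 0.44 53593
tray_in [174. 255.] 0.92 [0.5529 0.0529 0.063 ]
tray_in sil [218. 132. 296. 220.] 0.8 6209
[260.4061 223.3334]
[168.4709 254.9363]
```

Emit:
{"method": "play_rows", "body": {
  "rows": [5,0,45,0,0,0,5,0,0,45,0,0,0,5,0,0,45,0,0,0,5,0,0,30,0,0,0,5,0,0,0,0,0,0,5]
}}

```text
t: 16.23
position: [0.5535, 0.0743, 0.1117]
eef_rot: [-2.292, -2.146, 0.005]
wrist_force: [-0.8, -0.5, 0.3]
opening: 0.0158
```

Emit:
{"method": "play_rows", "body": {
  "rows": [0,0,0,0,0,0,5,0,0,0,0,0,0,40,0,0,0,0,0,0,40]
}}

```text
t: 16.6
position: [0.5555, 0.0749, 0.1143]
eef_rot: [2.292, 2.148, 0.003]
wrist_force: [-0.0, 0.2, 0.4]
opening: 0.0404
```

Emit:
{"method": "play_rows", "body": {
  "rows": [0,0,-40,0,0,0,40,0,0,-50,0,0,0,40,0,0,-50,0,0,0,60,0,0,-30,0,0,0,60,0,0,0,0,0,0,60]
}}

```text
t: 17.23
position: [0.5562, 0.0745, 0.286]
eef_rot: [2.291, 2.147, 0.007]
wrist_force: [0.7, 0.5, -0.7]
opening: 0.0599
```

```bash
python3 d.py .449,-.388,.28;python3 b.py w8
```

```text
17.225 [0.5562 0.0745 0.286 ] [-0.92  0.4   0.97  1.73 -0.36  1.19  0.09]
[-468.5  -77.1    4.7]
17.225 [0.5562 0.0745 0.286 ] [-0.92  0.4   0.97  1.73 -0.36  1.19  0.09]
long_mid [286. 217.] 0.83 [ 0.4995 -0.0865  0.05  ]
long_mid sil [204. 273. 228. 329.] 0.91 1009
short1_mid [163. 254.] 0.77 [0.5549 0.06   0.024 ]
short1_mid sil [241. 154. 261. 178.] 0.69 367
[439.5062 293.993 ]
[381.3412 225.7698]
[442.411  203.6785]
```

View pics/w8.png

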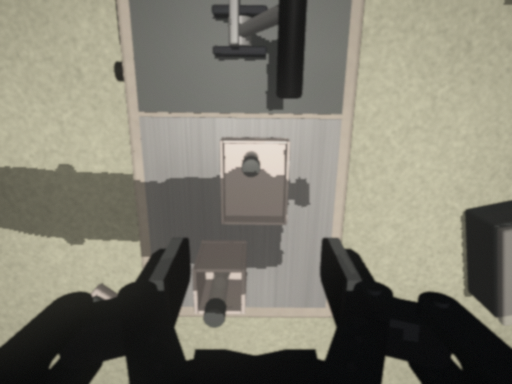

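The first short tube stands in the tray at (163,251), and the long tube is in the well. Now the second short tube.

Emit:
{"method": "play_rows", "body": {
  "rows": [-47,-7.7,0,0,0,0,60,-47,-7.7,0,0,0,0,60,-47,-7.7,0,0,0,0,60,-47,-7.7,0,0,0,0,60,-47,-7.7,0,0,0,0,60]
}}

```text
t: 18.1
position: [0.5004, -0.1585, 0.2826]
eef_rot: [-2.292, -2.148, 0.001]
wrist_force: [0.6, -0.7, 0.5]
opening: 0.0596
```

Emit:
{"method": "play_rows", "body": {
  "rows": [-47,-7.7,0,0,0,0,60,-47,-7.7,0,0,0,0,60,-47,-7.7,0,0,0,0,60,-47,-7.7,0,0,0,0,60,-45,-7.7,0,0,0,0,60]
}}

```text
t: 18.73
position: [0.447, -0.3886, 0.2823]
eef_rot: [-2.291, -2.147, 0.001]
wrist_force: [0.4, 0.4, -0.4]
opening: 0.06
```

Emit:
{"method": "play_rows", "body": {
  "rows": [0,0,50,0,0,0,60,0,0,50,0,0,0,60,0,0,50,0,0,0,60,0,0,0,0,0,0,60]
}}

```text
t: 19.23
position: [0.4456, -0.3853, 0.1297]
eef_rot: [-2.287, -2.142, 0.003]
wrist_force: [-0.6, 0.8, 0.3]
opening: 0.06
```

```bash
python3 d.py .449,-.388,.042;python3 b.py w9
```

```text
19.225 [ 0.4456 -0.3853  0.1297] [ 0.08  0.62  0.83  1.84 -0.56  0.94  1.09]
[-2.8  4.2 87.6]
19.225 [ 0.4456 -0.3853  0.1297] [ 0.08  0.62  0.83  1.84 -0.56  0.94  1.09]
[142.237 481.971]
[  4.485  318.2871]
[192.6582 256.7756]
```

View pics/w9.png

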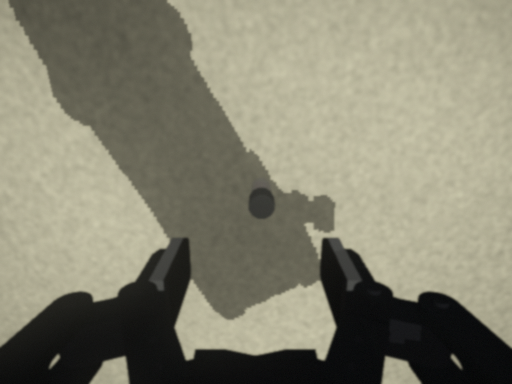

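The cap is at (203,262), 5 px to the right of centre and matching the estimate within about 2 mm. I grasp it.

Emit:
{"method": "play_rows", "body": {
  "rows": [-2,2,40,0,0,0,60,0,0,30,0,0,0,60,0,0,16,0,0,0,60,0,0,0,0,0,0,60,0,0,0,0,0,0,5]
}}

```text
t: 20.1
position: [0.4502, -0.3902, 0.0487]
eef_rot: [2.291, 2.147, 0.0]
wrist_force: [1.2, -0.2, -0.6]
opening: 0.0432
```

Emit:
{"method": "play_rows", "body": {
  "rows": [0,0,0,0,0,0,5,0,0,0,0,0,0,5,0,0,0,0,0,0,5]
}}

```text
t: 20.48
position: [0.4501, -0.39, 0.0483]
eef_rot: [2.291, 2.147, 0.001]
wrist_force: [-0.9, 0.5, 5.3]
opening: 0.0155
```

Emit:
{"method": "play_rows", "body": {
  "rows": [0,0,-60,0,0,0,5,0,0,-60,0,0,0,5,0,0,-60,0,0,0,5,0,0,-55,0,0,0,5,0,0,0,0,0,0,5]
}}

```text
t: 21.1
position: [0.4505, -0.3915, 0.287]
eef_rot: [2.287, 2.143, 0.003]
wrist_force: [-0.8, 0.1, -1.4]
opening: 0.0156
```

```bash
python3 d.py .5515,.033,.28;python3 b.py w10
```

```text
21.1 [ 0.4505 -0.3915  0.287 ] [-0.01  0.47  0.96  1.65 -0.41  1.23  0.97]
[430.2  73.1   5.8]
21.1 [ 0.4505 -0.3915  0.287 ] [-0.01  0.47  0.96  1.65 -0.41  1.23  0.97]
[111.0071 379.1478]
[ 30.6313 284.4735]
[145.2263 249.2777]
```

Emit:
{"method": "play_rows", "body": {
  "rows": [48,8.1,0,0,0,0,5,48,8.1,0,0,0,0,5,48,8.1,0,0,0,0,5,48,8.1,0,0,0,0,5,48,8.1,0,0,0,0,5]
}}

```text
t: 21.98
position: [0.5053, -0.1508, 0.2813]
eef_rot: [-2.291, -2.147, 0.002]
wrist_force: [0.6, -0.7, 0.3]
opening: 0.0158
```

Emit:
{"method": "play_rows", "body": {
  "rows": [48,8.1,0,0,0,0,5,48,8.1,0,0,0,0,5,48,8.1,0,0,0,0,5,48,8.1,0,0,0,0,5,0,0,0,0,0,0,5]
}}

```text
t: 22.6
position: [0.5504, 0.0419, 0.2805]
eef_rot: [-2.283, -2.155, 0.003]
wrist_force: [0.0, -1.5, -0.9]
opening: 0.0159
```

```bash
python3 d.py .5515,.033,.115
```

```text
22.6 [0.5504 0.0419 0.2805] [-0.88  0.4   0.99  1.76 -0.36  1.18  0.16]
[ -8.7   2.  165.5]
```

Emit:
{"method": "play_rows", "body": {
  "rows": [-9,2,40,0,0,0,5,0,0,45,0,0,0,5,0,0,40,0,0,0,5,0,0,36,0,0,0,5,0,0,0,0,0,0,5]
}}

```text
t: 23.22
position: [0.5494, 0.0267, 0.1189]
eef_rot: [-2.292, -2.144, 0.008]
wrist_force: [-0.8, -0.5, -0.1]
opening: 0.0155
```

Emit:
{"method": "play_rows", "body": {
  "rows": [0,0,0,0,0,0,5,0,0,0,0,0,0,40,0,0,0,0,0,0,40]
}}

```text
t: 23.6
position: [0.5524, 0.0279, 0.1224]
eef_rot: [2.292, 2.148, 0.003]
wrist_force: [1.0, -0.3, -0.4]
opening: 0.0402
```

Emit:
{"method": "play_rows", "body": {
  "rows": [0,0,-40,0,0,0,40,0,0,-50,0,0,0,40,0,0,-50,0,0,0,60,0,0,-30,0,0,0,60,0,0,0,0,0,0,60]
}}

```text
t: 24.22
position: [0.553, 0.0275, 0.294]
eef_rot: [2.29, 2.147, 0.007]
wrist_force: [0.2, 0.5, -0.8]
opening: 0.0597
```

```bash
cat > e.py <<'E'
from h import *
import sys
np.set_printoptions(precision=4,suppress=True)
s=status.get_state();print(s["t"],np.round(s["position"],4),R.from_rotvec(s["eef_rot"]).as_matrix().round(3).tolist())
C=cam("wrist");cv2.imwrite("pics/%s.png"%sys.argv[1],snapshot("wrist"))
for n in("wrist","scene","top"):
    if n!="wrist": snapshot(n)
    Q=C if n=="wrist" else cam(n)
    for k,z in(("lever_grip",.17),("catch_tab",.131),("lever_pivot",.07),("catch_pivot",.07)):
        for d in spot_point(n,k)[:2]: print(n,k,np.round(d["point"],1),round(d["conf"],2),atz(Q,d["point"],z))
E
python3 e.py w11
```

```text
24.225 [0.553  0.0275 0.294 ] [[0.065, 0.998, 0.005], [0.998, -0.065, 0.001], [0.002, 0.005, -1.0]]
wrist lever_grip [136.9 251.5] 0.56 [0.5533 0.0646 0.17  ]
scene lever_grip [132.3 304.3] 0.69 [0.5748 0.1663 0.17  ]
scene lever_grip [187.3 271.1] 0.36 [ 0.6003 -0.0275  0.17  ]
scene catch_tab [117.5 318. ] 0.68 [0.5585 0.279  0.131 ]
scene lever_pivot [148.6 299.1] 0.94 [0.5477 0.2085 0.07  ]
scene catch_pivot [126.4 318.9] 0.73 [0.5501 0.3173 0.07  ]
scene catch_pivot [185.7 267.8] 0.71 [0.5479 0.051  0.07  ]
top catch_pivot [184.8 126. ] 0.58 [0.5545 0.3048 0.07  ]
```

View pics/w11.png

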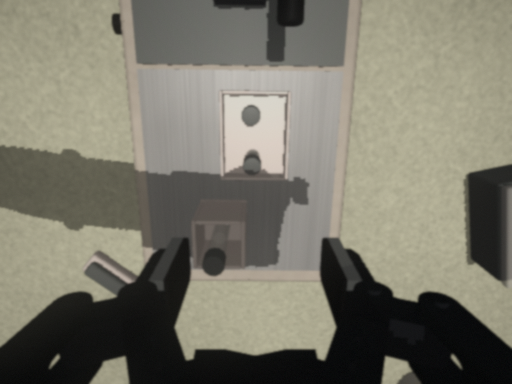

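All three tubes are in: short tubes at (115,250) and (163,252) inside the tray, the long one in the well. Next I look at the catch and lever from nearer.

Emit:
{"method": "play_rows", "body": {
  "rows": [40,0,-15,0,0,0,5,40,0,-15,0,0,0,5,40,0,0,0,0,0,5,0,0,0,0,0,0,5,0,0,0,0,0,0,5]
}}

```text
t: 25.6
position: [0.5595, 0.1469, 0.3212]
eef_rot: [2.292, 2.148, -0.001]
wrist_force: [0.2, -0.7, 0.5]
opening: 0.0047
```

```bash
python3 e.py w12
```

```text
25.6 [0.5595 0.1469 0.3212] [[0.065, 0.998, -0.0], [0.998, -0.065, -0.001], [-0.001, -0.0, -1.0]]
wrist lever_grip [160.1 285.3] 0.63 [0.5858 0.1582 0.17  ]
wrist lever_grip [166.7 247. ] 0.45 [0.5531 0.1546 0.17  ]
wrist catch_tab [  6.4 241.3] 0.72 [0.5568 0.2848 0.131 ]
wrist lever_pivot [107.1 242.8] 0.9 [0.5494 0.198  0.07  ]
scene lever_grip [135.4 307.4] 0.67 [0.5862 0.1606 0.17  ]
scene catch_tab [116.8 314.5] 0.42 [0.5496 0.2765 0.131 ]
scene lever_pivot [114.1 316.9] 0.7 [0.5206 0.3621 0.07  ]
scene lever_pivot [149.4 298.2] 0.56 [0.5472 0.2045 0.07  ]
scene catch_pivot [127.4 318.2] 0.74 [0.5504 0.3124 0.07  ]
top lever_grip [168.1 166.8] 0.58 [0.5793 0.1734 0.17  ]
top catch_tab [176.8 124.8] 0.62 [0.5641 0.2893 0.131 ]
top lever_pivot [185.5 165.6] 0.97 [0.5538 0.1965 0.07  ]
top catch_pivot [179.4 126.4] 0.8 [0.5696 0.3047 0.07  ]
```

View pics/w12.png

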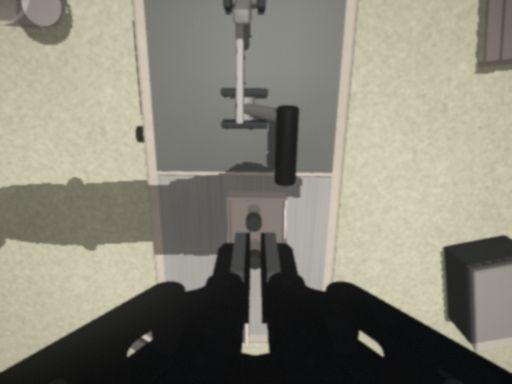

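The picture shows the catch bar and tab in one line at col 240, the lever pivot near (107,243), and the grip at cols 276–298, rows 107–185. I go down beside the tab on the lever side with closed fingers.

Emit:
{"method": "play_rows", "body": {
  "rows": [45,-7,0,0,0,0,0,45,-7,0,0,0,0,0,0,0,0,0,0,0,0,0,0,40,0,0,0,0,0,0,40,0,0,0,0]
}}

```text
t: 26.98
position: [0.5518, 0.2377, 0.2407]
eef_rot: [2.292, 2.148, 0.002]
wrist_force: [-0.9, 0.6, 0.0]
opening: -0.0002
```

```bash
python3 d.py .552,.238,.145
```

```text
26.975 [0.5518 0.2377 0.2407] [-1.11  0.53  0.94  1.7  -0.46  1.16 -0.11]
[ 0.3  0.1 95.7]
```

Emit:
{"method": "play_rows", "body": {
  "rows": [0,0,35,0,0,0,0,0,0,35,0,0,0,0,0,0,25,0,0,0,0,0,0,0,0,0,0,0,0,0,0,0,0,0,0]
}}

```text
t: 27.6
position: [0.5522, 0.2378, 0.1474]
eef_rot: [2.292, 2.147, 0.002]
wrist_force: [-0.0, -0.7, 0.3]
opening: 0.0001
```

```bash
python3 d.py .556,.292,.149
```

```text
27.6 [0.5522 0.2378 0.1474] [-1.06  0.62  0.86  1.8  -0.56  0.98 -0.03]
[54.3  0.3 -1.5]
```

Emit:
{"method": "play_rows", "body": {
  "rows": [14,0,0,0,0,0,0,14,0,0,0,0,0,0,14,0,-1,0,0,0,0,12,0,-1,0,0,0,0,0,0,0,0,0,0,0]
}}

```text
t: 28.22
position: [0.5547, 0.2939, 0.1481]
eef_rot: [-2.29, -2.151, -0.0]
wrist_force: [-0.0, -0.6, -0.1]
opening: -0.0002
```

Emit:
{"method": "play_rows", "body": {
  "rows": [14,0,1,0,0,0,0,14,0,1,0,0,0,0,14,0,4,0,0,0,0,14,0,6,0,0,0,0,0,0,0,0,0,0,0]
}}

```text
t: 28.85
position: [0.558, 0.35, 0.1354]
eef_rot: [-2.289, -2.151, 0.001]
wrist_force: [-0.1, 0.1, -0.0]
opening: -0.0003
```

```bash
python3 d.py .5595,.348,.137; python3 - <<'E'
from h import *
a=snapshot("scene")[80:200,230:390];b=snapshot("top")[120:240,70:230]
cv2.imwrite("pics/x1.png",np.hstack([cv2.resize(a,None,fx=2.5,fy=2.5),cv2.resize(b,None,fx=2.5,fy=2.5)]))
E
```

```text
28.85 [0.558  0.35   0.1354] [-1.14  0.72  0.83  1.65 -0.6   1.04 -0.18]
[-1.9  1.7 -1.7]
```

View pics/x1.png

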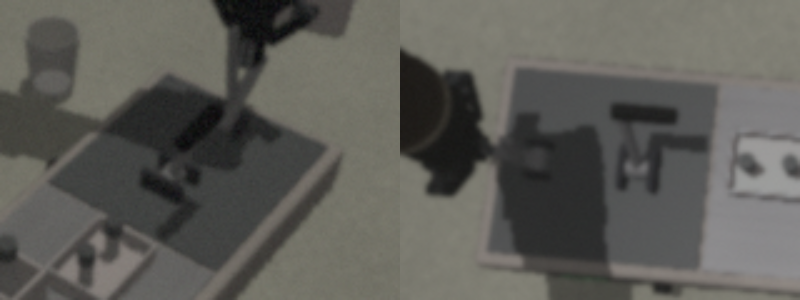

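The bar no longer lies across the lever's stem in the top view. I push a little more, then lift away and check.

Emit:
{"method": "play_rows", "body": {
  "rows": [4,0,2,0,0,0,0,0,0,0,0,0,0,0,0,0,-40,0,0,0,0,0,0,-40,0,0,0,0,0,0,-60,0,0,0,0]
}}

```text
t: 29.58
position: [0.5577, 0.3521, 0.2745]
eef_rot: [-2.291, -2.148, 0.004]
wrist_force: [0.4, 1.2, 1.4]
opening: -0.0003
```

Emit:
{"method": "play_rows", "body": {
  "rows": [-50,0,-20,0,0,0,60,-50,0,0,0,0,0,60,-50,0,0,0,0,0,60,-50,0,0,0,0,0,60,0,0,0,0,0,0,60]
}}

```text
t: 30.2
position: [0.5458, 0.1475, 0.2953]
eef_rot: [-2.3, -2.14, -0.002]
wrist_force: [0.6, -0.0, 0.1]
opening: 0.0598
```

```bash
python3 e.py w13; python3 - <<'E'
from h import *
a=snapshot("scene")[80:200,230:390];b=cv2.imread("pics/w13.png")
cv2.imwrite("pics/x2.png",cv2.resize(np.hstack([cv2.resize(a,(512,384)),b]),(800,300)))
E
```

```text
30.2 [0.5458 0.1475 0.2953] [[0.072, 0.997, 0.001], [0.997, -0.072, 0.001], [0.001, 0.001, -1.0]]
wrist lever_grip [165.8 307.7] 0.85 [0.5874 0.159  0.17  ]
wrist catch_tab [308.9 239.5] 0.39 [0.5195 0.0041 0.131 ]
wrist lever_pivot [111.3 256.1] 0.97 [0.5506 0.1954 0.07  ]
scene lever_grip [133.9 308.7] 0.7 [0.5863 0.167  0.17  ]
scene catch_tab [105.8 333.5] 0.64 [0.5706 0.3457 0.131 ]
scene lever_pivot [150.2 298.5] 0.82 [0.5494 0.2023 0.07  ]
scene catch_pivot [127.8 317.2] 0.76 [0.5489 0.3094 0.07  ]
top lever_grip [166.7 170.8] 0.57 [0.583  0.1636 0.17  ]
top lever_pivot [188.  162.6] 0.85 [0.5467 0.2044 0.07  ]
top lever_pivot [198.5 254.6] 0.62 [ 0.5204 -0.0477  0.07  ]
top catch_pivot [181.7 126. ] 0.57 [0.5632 0.3054 0.07  ]
top catch_pivot [168.3 168.1] 0.37 [0.6022 0.192  0.07  ]
```

View pics/x2.png

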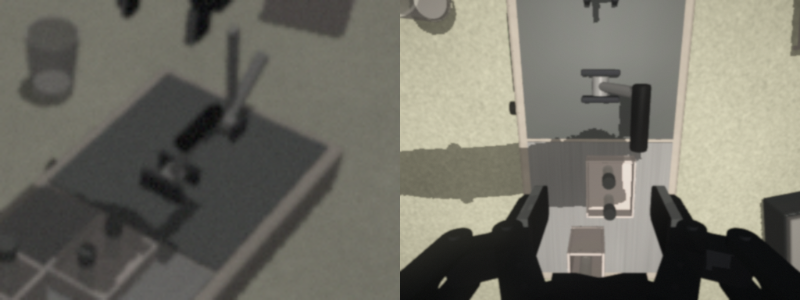

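Picture confirms the catch is flipped: the bar is upright and the tab leans to +y. The lever is at rest. Now I grasp the lever grip.

Emit:
{"method": "play_rows", "body": {
  "rows": [9,20,20,0,0,0,60,9,20,20,0,0,0,60,0,0,0,0,0,0,60,0,0,40,0,0,0,60,0,0,0,0,0,0,60]
}}

```text
t: 31.62
position: [0.585, 0.1675, 0.213]
eef_rot: [-2.291, -2.146, 0.006]
wrist_force: [0.1, -0.4, 0.3]
opening: 0.0602
```

```bash
python3 d.py .5875,.162,.170; python3 -c "
from h import *
C=cam('wrist');snapshot('wrist')
for d in spot_point('wrist','lever_grip')[:2]: print(d, atz(C,d['point'],.173))"
```

```text
31.625 [0.585  0.1675 0.213 ] [-0.95  0.57  0.91  1.71 -0.49  1.12  0.04]
[-5.2  3.  43. ]
{'point': [242.0, 254.5], 'conf': 0.71} [0.58387179 0.15940449 0.173     ]
{'point': [330.9, 226.4], 'conf': 0.56} [0.56319358 0.10190884 0.173     ]
```

Emit:
{"method": "play_rows", "body": {
  "rows": [-5,2,20,0,0,0,60,0,0,22,0,0,0,60,0,0,0,0,0,0,5,0,0,0,0,0,0,5,0,0,0,0,0,0,5]
}}

```text
t: 32.35
position: [0.5867, 0.1626, 0.1733]
eef_rot: [-2.29, -2.145, 0.003]
wrist_force: [-11.7, -0.7, 10.5]
opening: 0.0161
```

Emit:
{"method": "play_rows", "body": {
  "rows": [0,0,0,0,0,0,5,0,0,0,0,0,0,5]
}}

```text
t: 32.6
position: [0.5866, 0.1626, 0.1733]
eef_rot: [-2.29, -2.146, 0.003]
wrist_force: [-11.4, -0.8, 10.4]
opening: 0.0161
```

Emit:
{"method": "play_rows", "body": {
  "rows": [0,-11,-3.4,0,0,0,5,0,-11.3,-2.2,0,0,0,5,0,-11.5,-1,0,0,0,5,0,-11.5,0.2,0,0,0,5,0,-11.4,1.4,0,0,0,5]
}}

```text
t: 33.22
position: [0.5379, 0.1662, 0.1816]
eef_rot: [2.287, 2.141, 0.018]
wrist_force: [11.3, 0.2, 18.4]
opening: 0.016
```

Emit:
{"method": "play_rows", "body": {
  "rows": [0,-11.2,2.6,0,0,0,5,0,-11,4,0,0,0,5,0,0,0,0,0,0,5,0,0,0,0,0,0,5]
}}

```text
t: 33.72
position: [0.5142, 0.1681, 0.1744]
eef_rot: [2.29, 2.144, 0.015]
wrist_force: [4.4, -1.5, 17.8]
opening: 0.0158
```

Emit:
{"method": "play_rows", "body": {
  "rows": [0,-4,0.5,0,0,0,5,0,-2,0,0,0,0,5,0,0,0,0,0,0,5,0,0,0,0,0,0,5,0,0,0,0,0,0,5]
}}

```text
t: 34.35
position: [0.5085, 0.1685, 0.173]
eef_rot: [2.289, 2.144, 0.014]
wrist_force: [9.1, 1.1, 4.2]
opening: 0.016
```

```bash
python3 d.py .5875,.162,.170; python3 e.py w14; python3 - <<'E'
from h import *
a=snapshot("scene")[80:230,220:380];b=snapshot("top")[120:270,100:290]
for k in("long_mid","short1_mid","tray_in","well_in"): print(k,[(np.round(d["point"]),round(d["conf"],2)) for d in spot_point("top",k)[:2]])
cv2.imwrite("pics/x3.png",np.hstack([cv2.resize(a,(400,375)),cv2.resize(b,(400,316))[:0] if 0 else cv2.resize(b,(400,375))]))
E
```

```text
34.35 [0.5085 0.1685 0.173 ] [-1.08  0.49  0.93  1.94 -0.48  0.94  0.02]
[-1.4 79.2  3.9]
34.35 [0.5085 0.1685 0.173 ] [[0.065, 0.998, 0.01], [0.998, -0.065, 0.002], [0.003, 0.01, -1.0]]
wrist lever_grip [270.5 254.7] 0.93 [0.508  0.1652 0.17  ]
wrist lever_pivot [147.9 312.8] 0.85 [0.5516 0.1983 0.07  ]
scene lever_grip [118.3 280.5] 0.59 [0.5009 0.1798 0.17  ]
scene catch_tab [104.5 330.9] 0.78 [0.5623 0.3469 0.131 ]
scene lever_pivot [149.2 297.2] 0.95 [0.5447 0.2037 0.07  ]
scene catch_pivot [129.4 321.9] 0.79 [0.5628 0.3106 0.07  ]
top lever_grip [199.  163.4] 0.55 [0.5013 0.1779 0.17  ]
top lever_pivot [186.2 163.4] 0.79 [0.5518 0.2024 0.07  ]
long_mid [(array([201., 256.]), 0.64)]
short1_mid [(array([184., 212.]), 0.57), (array([200., 166.]), 0.54)]
tray_in [(array([186., 214.]), 0.61)]
well_in [(array([202., 254.]), 0.87), (array([189., 217.]), 0.47)]
```

View pics/x3.png

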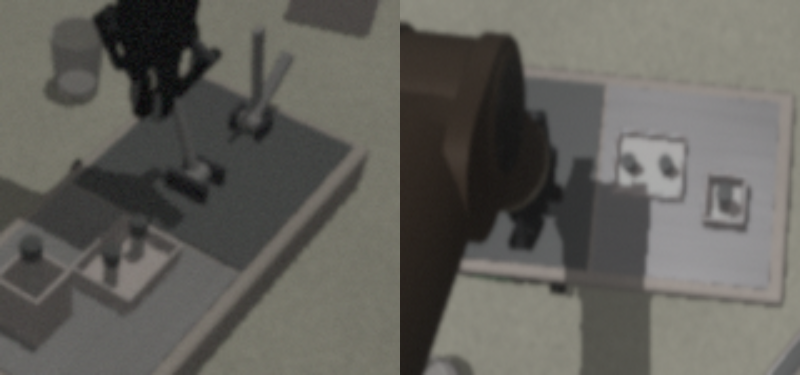

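The lever is forward in the fingers at about 0.72–0.73 rad, the catch is flipped, and the tubes sit in the well and tray. I'm handing in.

```bash
python3 -c "
from h import *
print(ctrl.job_done())"
```

```text
the job is handed in; nothing more can be done
None
```

I loaded the three tubes, flipped the safety catch, pulled the run lever forward, and handed the job in at about 35 s with the gripper still holding the lever.

- **Tubes:** the last pictures show the long tube standing in the well and both short tubes upright in the tray, all released.
- **Catch:** the pictures show its bar upright and its tab leaning to +y. I judged this by eye and did not measure the angle.
- **Lever:** the fingers moved it about 78 mm along its arc, which puts it at about 0.72–0.73 rad of its 0.75. They are closed on the grip (opening 16 mm) and the wrist feels about 9 N from the spring.
- **Bottle, beaker, stapler:** the arm was not driven near them, and nothing in the pictures suggested they had moved. I did not measure their positions.
- **Disagreements:** the trained networks were up to about 2 cm apart between views on the catch pivot. For the catch I relied on the stated 110 mm from the lever, and the flip worked. The second short tube was not detected before its grasp, so I checked it by eye in the picture.

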